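# Clear the charcoal box and hold its lid open

### The job

Take the empty tin off the lid of the charcoal box and drop it into the wire basket. Then lift the lid and hold it open at 45 degrees so that I can scoop charcoal for the jiko: it falls shut by itself, so finish while still holding it steady there and do not let go. Leave the ladle and the glass jar in the middle where they are.

Things in the scene. Friction and masses are not known exactly. Their poses are not given: they have to be found in the camera images.
- tin_center (a point): The empty food tin: plain steel, upright, open at the top, diameter 52 mm, height 65 mm, wall 3 mm, about 60 g. It stands on the closed lid of the charcoal box. This point is its centre, half-way up (32.5 mm above its underside); z is its axis.
- charcoal_box: The charcoal box: dark sheet-steel box fixed to the step, 180 mm deep (x) by 240 mm wide (y) by 140 mm high, with a hinged lid on top. Origin: centre of its underside. Its own x axis points from the handle side (front, facing the robot more or less) to the hinge side; z up. Yaw and place vary; it may stand left or right of the middle.
- lid_hinge (a point): Middle of the lid's hinge line, on the box's back rim, 90 mm behind the box's centre (box +x) and 140 mm above the step. The hinge line runs along the box's y. This frame turns with the lid: closed, its axes are the box's; -x points along the lid to the handle.
- lid_handle (a point): Middle of the lid's handle: a round steel bar 12 mm thick, 120 mm long between its two 12 mm arms, parallel to the hinge line, lying in the lid's own plane 48 mm in front of the lid's front edge (open gap of 42 mm between bar and edge). 228 mm from the hinge line along the lid's -x and 3 mm along its z; 143 mm above the step when closed. Nothing is under the bar. The frame turns with the lid.
- lid (a joint): Lid angle in rad: 0 closed (level), grows as the handle side rises about the hinge line; 0.785 is 45 degrees, stop at 1.4. Lid: steel sheet 6 mm thick, 180 by 240 mm, with handle about 0.4 kg; a free hinge, falls shut from any angle when let go.
- basket: The wire basket: open-topped, steel wire, fixed to the step, 200 mm (x) by 220 mm (y) outside, 110 mm high, walls and floor 5 mm. Origin: centre of its underside; z up. It stands on the other side of the middle from the charcoal box. A loose flat metal cap (60 mm across, 12 mm thick) lies in it and does not matter.
- ladle: Bystander: steel ladle, 310 mm long, 41 mm high, lying between box and basket; bowl 74 mm across at its +x end. Origin: on the step, 160 mm from the handle's end.
- jar: Bystander: glass jar with press-button lid, 84 mm across, 126 mm high, standing nearer the robot than the ladle, in the middle. Origin: centre of its underside.
Not all that is in view belongs to the job. What is shaped like the part that bears tin_center but blue, turquoise or yellow is not meant.

How it is judged (in metres and radians):
On the way, in this order (a step that is already met when the one before it is completed fails the run):
1. the tin lies in the basket, let go and at rest (x of tin_center in the frame of basket between -0.1 and 0.1 m and y of tin_center in the frame of basket between -0.11 and 0.11 m and z of tin_center in the frame of basket between 0 and 0.09 m and contact force between tin and the arm below 0.1 N and contact force between tin and the fingers below 0.1 N and linear speed of tin below 0.05 m/s), for 0.2 s.
2. the lid is raised (value of joint lid above 0.4 rad), for 0.2 s.
At the end, for the whole second after the job is handed in: The gripper's fingers hold the lid still (under 0.1 rad/s, more than 0.5 N) at 45 degrees within 8 degrees (0.645 to 0.925 rad), no loose thing touching it; the tin lies at rest in the basket (its centre within the walls and below 90 mm over the basket's underside), untouched by the robot (all of step 1 and value of joint lid between 0.645 and 0.925 rad and velocity of joint lid between -0.1 and 0.1 rad/s and contact force between the fingers and lid above 0.5 N and contact force between each of tin, ladle, jar and lid below 0.1 N); the arm keeps its last pose, push and grip.
It fails at once if the ladle is shifted by more than 40 mm (distance of ladle from where it was at the start of the episode above 0.04 m).
It fails at once if the glass jar is shifted by more than 40 mm (distance of jar from where it was at the start of the episode above 0.04 m).
It also fails if it takes over 58 s, if anything falls off the work surface, if the arm or the gripper's body presses on something with over 40 N, if the wrist force passes 120 N, or if a joint passes its speed limit or range.

### The arm

A 6-joint arm with a two-finger parallel gripper is mounted at the origin on the work surface. World frame = base frame: x ahead of the robot, y to its left, z up, the work surface at z = 0. Lengths are in mm, angles in rad, forces in N, time in s.
With the tool pointing down it reaches from about 300 to 775 mm from the base axis. Payload 14.6 kg.
Tool frame: the origin (TCP) lies between the finger pads; the fingertips stand 19 mm ahead of it and the grasp point (between the pads) is the TCP (manip.tcp_to_tips is the distance from the TCP to the fingertips, in mm); x points along the fingers, z is the direction in which the jaws open and shut, and the axes are right-handed (so a half turn about x gives the same grasp; the last joint's range is limited). The gripper opens to 94 mm and grips with 3 to 60 N. Pads are 16 mm wide; open, the fingers measure 119 mm over their backs; the gripper's body (75 mm by 177 mm) begins 78 mm behind the grasp point.
Start: joints at [-1.197, 0.3, 1.521, -0, 1.321, -0.067], TCP at [234.657, -497.419, 191.446] pointing down, gripper open.
Joint ranges: [-3.03, 3.03], [-0.79, 2.21], [0.23, 2.52], [-1.04, 4.18], [0, 3.07], [-2.55, 2.55]. Speed limits (rad/s): [2.22, 2.22, 2.57, 3.14, 3.14, 3.14].

### API

Orientations are given as [roll, pitch, yaw] about the fixed x, y, z axes, in that order (R = Rz(yaw) Ry(pitch) Rx(roll)).
In Python, from cell import manip gives the robot as it stands.
- The arm moves only by the tool jog_arm, never from a script. Its argument "moves" is a list that holds one entry, the list of rows, each a list of 6 numbers: the shift along the world's x, y, z in mm, then the turn, a rotation vector about the world's x, y, z in degrees. In form: [[[dx, dy, dz, wx, wy, wz], ...]]. A call has 1 to 5 rows; each row shifts and turns the pose as measured when the row begins; what a row does not reach is not made up. A row lasts 1/10 s, in which the tool goes at most 50 mm and 8.59 degrees, less where a joint would pass 70% of its speed; a pose out of reach is approached as far as the arm can. A call is refused whole if a number of a shift passes 50 or a number of a turn 8.59, either way. A call with a gripper value outside its range is refused whole. "gripper" is the opening, from -1 (shut) to 1 (fully open), set as the call begins (left out, the last holds). The fingers move at their own pace and stop on an object; "squeeze" is the grip in N (left out, the last holds). Time passes only in rows, so rows that do not move let the fingers close. It gives the time, the measured TCP pose, the force and the opening at its end, in the units of the state.
- manip.read_state(): the state, without advancing time (a new reading comes with each control period).
- manip.camera(name): name is "scene" or "top" or "wrist"; returns (picture, depth): 420x560x3 uint8, blue, green, red; 420x560 float32, mm along the optical axis (not along the pixel's ray), 0 where there is no reading.
- manip.camera_params(name): a dict with "fx", "fy", "cx", "cy" (pixels), "rvec" (rotation vector, rad) and "tvec" (3), from world to camera coordinates, as OpenCV has them. Camera axes: x right, y down, z forward; pixel columns grow to the right and rows downward; lengths in mm; the calibration is good to about 2 mm. A picture is of the moment at which its call begins: read the wrist's pose just before it. camera_params takes no time and is no camera call; for the wrist camera it gives the pose at the moment of the call.
- manip.sign_off(): hands the job in, once; it reports no verdict.
The state is a dict: "clock": time; "joints": joint angles; "qd": joint speeds; "effort": joint torques, N m; "eef_pos": TCP position; "eef_rot": TCP orientation; "wrist_force": force on the tool from outside, world axes, zero at the start; "moment": the same for the moment, N m; "finger_gap": finger opening in mm.
Only numpy, scipy, OpenCV 4.12 (cv2) and the standard library are available. Lean on these libraries where they do the work, as an engineer would, in place of code of your own. Each camera call takes 0.05 s, during which the arm holds its last target. There are 200 camera calls.

## Working session

There is one attempt and no reset: what is moved stays moved. The work goes in short steps, Python scripts to look and compute and a tool call to move; the robot and the scene stay as the last step left them, time stands still between calls to the robot, and variables do not carry over. Pictures are saved under pics/ and viewed, about 8 in all and at most 12, crops included, and the job is handed in when it is done.

Besides the shell and the picture viewer there is one more tool, called after "Request:" as name(argument=value, ...), one argument or row to a line, values as JSON. jog_arm: Moves the arm, as the interface text tells. Its arguments: {"type":"object","properties":{"moves":{"type":"array","items":{"type":"array","items":{"type":"array","items":{"type":"number"}}}},"gripper":{"type":"number"},"squeeze":{"type":"number"}},"required":["moves"]}

```bash
mkdir -p pics; cat > h.py <<'E'
import numpy as np,cv2
from cell import manip
def cam(n):
    p=manip.camera_params(n); im,d=manip.camera(n)
    return im,d,p
def w(p,d,u,v):
    z=d[int(v),int(u)]; R=cv2.Rodrigues(np.array(p['rvec'],float))[0]
    c=np.array([(u-p['cx'])/p['fx']*z,(v-p['cy'])/p['fy']*z,z]); return R.T@(c-np.array(p['tvec'],float).ravel())
def cloud(p,d):
    v,u=np.indices(d.shape); R=cv2.Rodrigues(np.array(p['rvec'],float))[0]
    c=np.stack([(u-p['cx'])/p['fx']*d,(v-p['cy'])/p['fy']*d,d],-1); return (c-np.array(p['tvec'],float).ravel())@R
E
python3 - <<'E'
from h import *
print(manip.read_state())
for n in("top","scene"):
    im,d,p=cam(n); cv2.imwrite(f'pics/{n}0.png',im); np.savez(f'{n}0.npz',im=im,d=d,**{k:np.array(p[k]) for k in p})
E
```

```text
{'clock': 0.0, 'joints': array([-1.19661039e+00,  3.00473120e-01,  1.52154327e+00,  3.37935691e-05,
        1.32069573e+00, -6.65922135e-02]), 'qd': array([ 0.0009481 ,  0.00191408,  0.00060039, -0.00111592, -0.00195571,
        0.0021936 ]), 'effort': array([ 3.08257586e-04, -5.31805909e+01, -3.52738810e+01,  7.08509772e-02,
        2.44472595e-02, -9.66712423e-05]), 'eef_pos': array([ 234.56784612, -497.18277437,  190.90122535]), 'eef_rot': array([3.04576906, 1.56967638, 1.91574249]), 'wrist_force': array([ 0.90531451, -0.56516442,  0.71394662]), 'moment': array([-0.03647517, -0.04415406,  0.00577682]), 'finger_gap': 94.0709068350752}
```

View pics/top0.png

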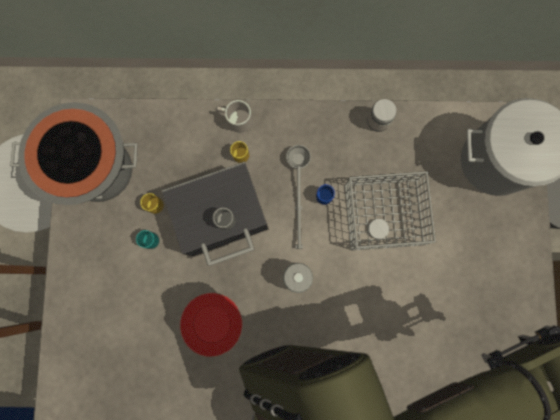

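View pics/scene0.png

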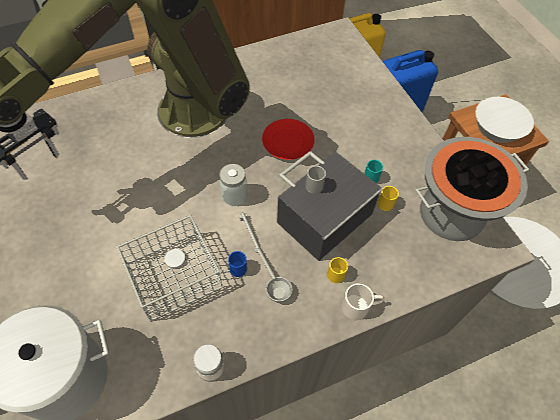

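The top view shows the following:
- **Steel tin:** on the lid at (223,217).
- **Lid:** dark, corners about (160,193), (247,166), (268,230), (190,255).
- **Handle bar:** from (207,263) to (252,245).
- **Basket:** centre about (391,211), with the cap at (378,229).
- **Jar and ladle:** jar at (298,277), ladle along (298,150–248).

Things that could be mistaken for the tin: yellow cups (239,151) and (149,203), turquoise (148,240), blue (325,194), the white mug (237,113) and the white pot (384,113). I choose the plain steel one on the lid. Next I measure it and crop in close.

```bash
python3 - <<'E'
from h import *
z=np.load('top0.npz'); im,d=z['im'],z['d']; p={k:z[k] for k in('fx','fy','cx','cy','rvec','tvec')}
P=cloud(p,d)
for n,(u,v) in dict(lidmid=(205,200),tinrim=(223,209),tinin=(223,218),handL=(209,262),handR=(250,246),jar=(298,277),cap=(378,229),ladb=(296,157),ladh=(298,244),red=(211,325),step=(300,330)).items(): print(n,w(p,d,u,v).round(0))
X,Y,Z=P[...,0],P[...,1],P[...,2]
roi=np.zeros(d.shape,bool); roi[150:275,140:275]=1
m=roi&(abs(Z-143)<8)   # lid + handle
lid=m&(im.max(2)<90); pts=P[lid][:,:2].astype(np.float32); print('lid',lid.sum(),cv2.minAreaRect(pts),np.median(Z[lid]))
t=roi&(Z>185); print('tin top',t.sum(),P[t].mean(0),P[t].min(0),P[t].max(0), cv2.minEnclosingCircle(P[t][:,:2].astype(np.float32)))
h=roi&(abs(Z-146)<10)&(im.min(2)>100)&(np.indices(d.shape)[0]>232); print('handle',h.sum(),cv2.minAreaRect(P[h][:,:2].astype(np.float32)),P[h].mean(0))
b=np.zeros(d.shape,bool); b[165:255,325:440]=1; b&=(Z>90)&(Z<125); print('basket',b.sum(),cv2.minAreaRect(P[b][:,:2].astype(np.float32)))
a=cv2.resize(im[150:280,130:275],None,fx=4,fy=4,interpolation=cv2.INTER_CUBIC); cv2.imwrite('pics/c1.png',a)
E
```

```text
lidmid [605. 258. 147.]
tinrim [574. 202. 192.]
tinin [556. 207. 150.]
handL [438. 242. 147.]
handR [482. 133. 146.]
jar [401.   4. 122.]
cap [ 544. -234.   20.]
ladb [764.   9.   2.]
ladh [497.   2.  28.]
red [261. 251.  11.]
step [249.  -6.  -1.]
lid 5176 ((581.6605224609375, 232.74691772460938), (194.73597717285156, 238.65367126464844), 19.690418243408203) 146.26205500313517
tin top 195 [498.97117387 145.66606708 618.68401336] [398.02261704  38.47176649 185.03799639] [ 574.61539137  225.16718804 1426.75354678] ((483.26080322265625, 127.99534606933594), 123.61246490478516)
handle 306 ((476.6864013671875, 191.95184326171875), (58.898963928222656, 131.27944946289062), 18.146347045898438) [464.37494849 190.09038461 147.81909127]
basket 665 ((592.278564453125, -256.4140625), (202.4395294189453, 222.49156188964844), 4.921189308166504)
```

View pics/c1.png

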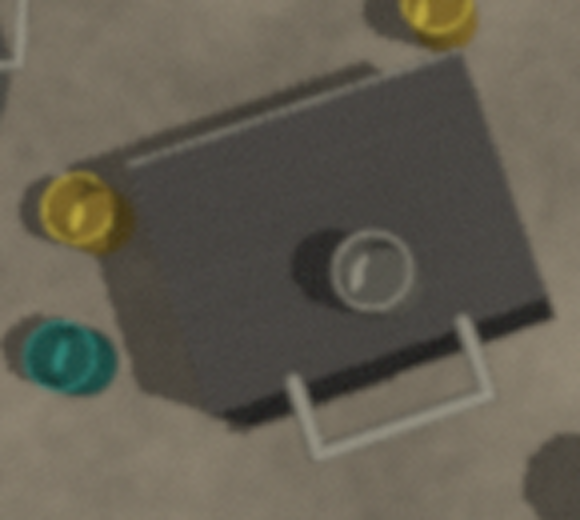

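The crop shows the plain steel tin at (372,270), which is full-picture (223,217.5). The handle bar runs crop (318,455)–(490,395). Now I fix the planes and compute poses.

```bash
python3 - <<'E'
from h import *
from scipy.spatial.transform import Rotation as Ro
z=np.load('top0.npz'); p={k:z[k] for k in('fx','fy','cx','cy','rvec','tvec')}
R=cv2.Rodrigues(p['rvec'])[0]; C=-R.T@p['tvec'].ravel()
def pl(u,v,h):
    r=R.T@np.array([(u-p['cx'])/p['fx'],(v-p['cy'])/p['fy'],1]); return C+r*(h-C[2])/r[2]
c=lambda a,b:(130+a/4,150+b/4)
for n,(a,b),h in [('tintop',(372,270),211),('hingeL',(128,165),146),('hingeR',(460,55),146),('frontR',(552,300),146),('frontL',(215,412),146),('barL',(320,453),146),('barR',(488,395),146)]: print(n,pl(*c(a,b),h).round(1))
M=Ro.from_euler('xyz',manip.read_state()['eef_rot']).as_matrix(); print(M.round(3))
E
```

```text
tintop [549.6 199.3 211. ]
hingeL [628.1 376.3 146. ]
hingeR [706.9 151.8 146. ]
frontR [538.6  86.1 146. ]
frontL [461.1 310.1 146. ]
barL [434.7 239.  146. ]
barR [474.4 127.9 146. ]
[[-0.     0.904  0.427]
 [ 0.001  0.427 -0.904]
 [-1.     0.    -0.001]]
```

Request:
jog_arm(
  moves=[
    [[18,40,16,0,0,5],[18,40,16,0,0,5],[18,40,16,0,0,5],[18,40,16,0,0,5],[18,40,16,0,0,5]],
  ],
  gripper=1,
)

```text
clock: 0.6
eef_pos: [323.3, -291.9, 268.4]
eef_rot: [3.055, 1.561, 2.369]
wrist_force: [1.0, -0.7, 0.4]
finger_gap: 93.7
```

Request:
jog_arm(
  moves=[
    [[18,40,0,0,0,5],[18,40,0,0,0,5],[18,40,0,0,0,5],[18,40,0,0,0,5],[18,40,0,0,0,5]],
  ],
)

```text
clock: 1.1
eef_pos: [415.1, -83.3, 270.6]
eef_rot: [3.069, 1.565, 2.837]
wrist_force: [0.7, -1.3, -0.2]
finger_gap: 93.7
```

Request:
jog_arm(
  moves=[
    [[18,40,0,0,0,5],[18,40,0,0,0,5],[18,40,0,0,0,5],[18,40,0,0,0,5],[18,40,0,0,0,5]],
  ],
)

```text
clock: 1.6
eef_pos: [506.5, 126.5, 270.0]
eef_rot: [3.102, 1.564, -2.957]
wrist_force: [-0.0, -0.2, 1.4]
finger_gap: 93.9
```

Request:
jog_arm(
  moves=[
    [[20,36,0,0,0,4],[20,34,0,0,0,3],[0,0,0,0,0,0]],
  ],
)

```text
clock: 1.9
eef_pos: [547.7, 204.0, 267.6]
eef_rot: [3.053, 1.561, -2.871]
wrist_force: [-0.4, -0.8, -0.6]
finger_gap: 93.8
```

```bash
python3 - <<'E'
from h import *
s=manip.read_state(); print(s['eef_pos'],s['eef_rot'])
im,d,p=cam('wrist'); cv2.imwrite('pics/w1.png',im)
P=cloud(p,d); Z=P[...,2]; m=(Z>200)&(Z<218)&(np.hypot(P[...,0]-549,P[...,1]-199)<50)
print(m.sum(), cv2.minEnclosingCircle(P[m][:,:2].astype(np.float32)),np.median(Z[m]))
m=(abs(Z-147)<7)&(np.hypot(P[...,0]-454,P[...,1]-183)<75)&(im.min(2)>90)
print(m.sum(), cv2.minAreaRect(P[m][:,:2].astype(np.float32)) if m.sum()>5 else 0)
np.savez('w1.npz',im=im,d=d,P=P)
E
```

```text
[547.65323102 204.04181555 267.63217827] [ 3.05337569  1.56113076 -2.87075707]
1046 ((548.9135131835938, 200.79464721679688), 25.91022491455078) 209.04828662888983
4423 ((485.9259033203125, 198.15606689453125), (79.56037902832031, 130.10704040527344), 20.351350784301758)
```

View pics/w1.png

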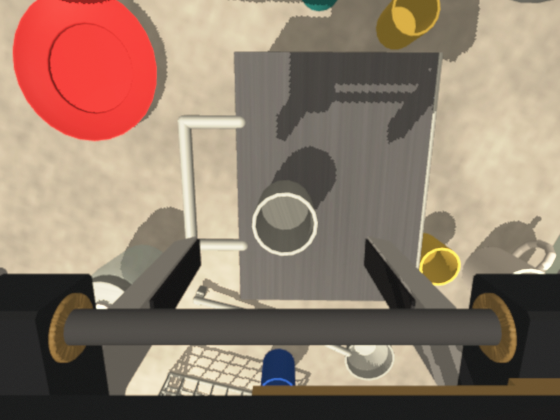

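The wrist view shows the steel tin between the fingers at (285,224), with the handle bar at column 187. The circle fit gives radius 25.9 mm and centre (549,201), which matches the first measurement. I descend and grip.

Request:
jog_arm(
  moves=[
    [[1,-3,-25,0,0,0],[0,0,-26,0,0,0],[0,0,-26,0,0,0],[0,0,0,0,0,0]],
  ],
)

```text
clock: 2.35
eef_pos: [546.8, 196.3, 189.1]
eef_rot: [-3.13, 1.561, -2.778]
wrist_force: [0.7, 0.0, -0.2]
finger_gap: 94.1
```

Request:
jog_arm(
  moves=[
    [[0,0,0,0,0,0],[0,0,0,0,0,0],[0,0,0,0,0,0],[0,0,0,0,0,0],[0,0,0,0,0,0]],
  ],
  gripper=-1,
  squeeze=12,
)

```text
clock: 2.85
eef_pos: [548.0, 195.0, 194.7]
eef_rot: [-2.901, 1.568, -2.551]
wrist_force: [0.6, 0.0, 0.1]
finger_gap: 57.6
```

Request:
jog_arm(
  moves=[
    [[0,0,10,0,0,0],[0,0,30,0,0,0],[0,0,30,0,0,0],[0,0,30,0,0,0],[0,0,0,0,0,0]],
  ],
)

```text
clock: 3.35
eef_pos: [547.2, 195.0, 301.9]
eef_rot: [-2.746, 1.569, -2.395]
wrist_force: [-0.3, -0.1, -0.3]
finger_gap: 17.5
```

The fingers were still closing at 57.6 mm when I lifted, so the tin was missed. I reopen and look again.

Request:
jog_arm(
  moves=[
    [[0,0,0,0,0,0],[0,0,0,0,0,0],[0,0,0,0,0,0],[0,0,0,0,0,0],[0,0,0,0,0,0]],
  ],
  gripper=1,
)

```text
clock: 3.85
eef_pos: [546.6, 194.9, 300.2]
eef_rot: [-3.024, 1.566, -2.673]
wrist_force: [0.4, -0.2, -0.3]
finger_gap: 53.6
```

```bash
cat > lk.py <<'E'
from h import *
import sys
from scipy.spatial.transform import Rotation as Ro
s=manip.read_state(); M=Ro.from_euler('xyz',s['eef_rot']).as_matrix()
print(s['clock'],s['eef_pos'].round(1),'gap',s['finger_gap'],'x',M[:,0].round(3),'jawdeg',np.degrees(np.arctan2(M[1,2],M[0,2])))
im,d,p=cam('wrist'); cv2.imwrite(f'pics/{sys.argv[1]}.png',im)
P=cloud(p,d); Z=P[...,2]; m=(Z>200)&(Z<218)&(np.hypot(P[...,0]-549,P[...,1]-199)<60)
if m.sum()>5: print(m.sum(), cv2.minEnclosingCircle(P[m][:,:2].astype(np.float32)),np.median(Z[m]))
E
python3 lk.py w2
```

```text
3.85 [546.6 194.9 300.2] gap 53.610744245167766 x [-0.004 -0.002 -1.   ] jawdeg 20.0810976165513
793 ((549.1785278320312, 200.6614532470703), 25.90522575378418) 209.0397775553001
```

View pics/w2.png

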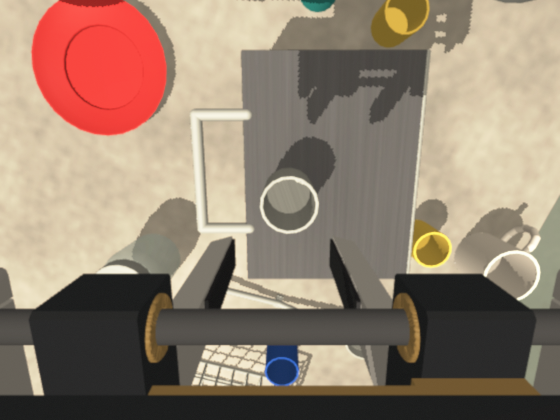

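The tin (289,205) still stands untouched at (549,201). I go down again, and this time wait for the full close.

Request:
jog_arm(
  moves=[
    [[2,6,0,0,0,0],[0,0,0,0,0,0],[0,0,0,0,0,0],[0,0,-30,0,0,0],[0,0,-30,0,0,0]],
  ],
)

```text
clock: 4.4
eef_pos: [549.9, 202.1, 242.0]
eef_rot: [-0.54, 1.569, -0.189]
wrist_force: [0.3, 0.8, -0.5]
finger_gap: 93.5
```

Request:
jog_arm(
  moves=[
    [[0,0,-25,0,0,0],[0,0,-25,0,0,0],[0,0,0,0,0,0]],
  ],
)

```text
clock: 4.7
eef_pos: [548.5, 201.7, 186.8]
eef_rot: [-2.941, 1.567, -2.59]
wrist_force: [-0.3, -0.3, -0.1]
finger_gap: 94.3
```

Request:
jog_arm(
  moves=[
    [[0,0,0,0,0,0],[0,0,0,0,0,0],[0,0,0,0,0,0],[0,0,0,0,0,0],[0,0,0,0,0,0]],
  ],
  gripper=-1,
  squeeze=12,
)

```text
clock: 5.2
eef_pos: [550.1, 202.2, 192.1]
eef_rot: [-0.346, 1.568, 0.005]
wrist_force: [0.2, 0.2, -0.2]
finger_gap: 57.4
```

Request:
jog_arm(
  moves=[
    [[0,0,0,0,0,0],[0,0,0,0,0,0],[0,0,0,0,0,0],[0,0,0,0,0,0]],
  ],
)

```text
clock: 5.6
eef_pos: [550.1, 202.2, 192.4]
eef_rot: [-0.319, 1.567, 0.032]
wrist_force: [0.0, -0.1, -0.8]
finger_gap: 51.6
```

Request:
jog_arm(
  moves=[
    [[0,0,10,0,0,0],[0,0,25,0,0,0],[0,0,25,0,0,0],[0,0,25,0,0,0],[0,0,0,0,0,0]],
  ],
)

```text
clock: 6.1
eef_pos: [549.4, 202.0, 282.6]
eef_rot: [-0.348, 1.568, 0.003]
wrist_force: [0.8, 0.2, -1.0]
finger_gap: 51.7
```

Request:
jog_arm(
  moves=[
    [[4,-30,0,0,0,0],[4,-38,0,0,0,0],[4,-38,0,0,0,0],[4,-38,0,0,0,0],[4,-38,0,0,0,0]],
  ],
)

```text
clock: 6.6
eef_pos: [568.1, 18.2, 280.2]
eef_rot: [0.31, 1.57, 0.668]
wrist_force: [-0.5, -0.3, -0.2]
finger_gap: 52.0
```

Request:
jog_arm(
  moves=[
    [[4,-38,0,0,0,0],[4,-38,0,0,0,0],[4,-38,0,0,0,0],[4,-38,0,0,0,0],[4,-38,0,0,0,0]],
  ],
)

```text
clock: 7.1
eef_pos: [586.7, -179.7, 276.7]
eef_rot: [2.282, 1.567, 2.64]
wrist_force: [0.5, 0.4, -0.4]
finger_gap: 51.7
```

Request:
jog_arm(
  moves=[
    [[4,-38,0,0,0,0],[4,-30,0,0,0,0],[4,-20,0,0,0,0],[0,0,0,0,0,0],[0,0,0,0,0,0]],
  ],
)

```text
clock: 7.6
eef_pos: [597.0, -275.8, 271.2]
eef_rot: [2.339, 1.561, 2.692]
wrist_force: [-0.0, 1.1, -1.2]
finger_gap: 51.8
```

```bash
python3 lk.py w3; python3 - <<'E'
from h import *
im,d,p=cam('wrist');P=cloud(p,d);Z=P[...,2]
b=(Z>100)&(Z<118)&(abs(P[...,0]-592)<130)&(abs(P[...,1]+256)<130)
print(b.sum(),cv2.minAreaRect(P[b][:,:2].astype(np.float32)))
E
```

```text
7.6 [ 597.  -275.8  271.2] gap 51.761911733775946 x [-0.009  0.004 -1.   ] jawdeg 20.22415456274972
3533 ((589.4248657226562, -255.0469970703125), (201.2215118408203, 220.8585662841797), 4.864401817321777)
```

View pics/w3.png

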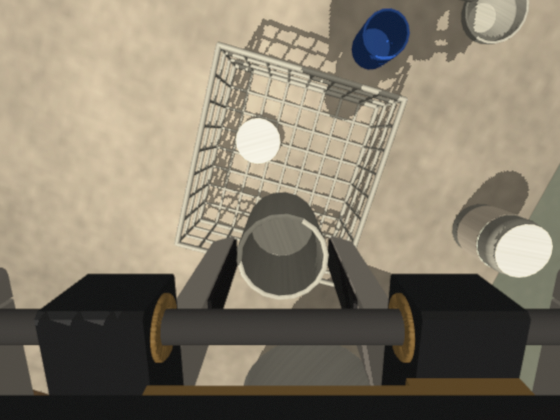

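The tin (283,255) is held over the basket. The rim rectangle measures 201×221 mm and is centred at (589,-255); the cap is at (258,141). Lowering.

Request:
jog_arm(
  moves=[
    [[0,0,-35,0,0,0],[0,0,-40,0,0,0],[0,0,-40,0,0,0],[0,0,-35,0,0,0],[0,0,-20,0,0,0]],
  ],
)

```text
clock: 8.2
eef_pos: [598.4, -269.6, 101.8]
eef_rot: [-0.875, 1.57, -0.515]
wrist_force: [-1.0, -0.9, -0.5]
finger_gap: 51.9
```

Request:
jog_arm(
  moves=[
    [[0,0,-12,0,0,0],[0,0,-12,0,0,0],[0,0,-8,0,0,0],[0,0,0,0,0,0]],
  ],
)

```text
clock: 8.6
eef_pos: [598.4, -266.7, 67.3]
eef_rot: [2.116, 1.57, 2.479]
wrist_force: [0.1, 0.1, -0.5]
finger_gap: 51.9
```

Request:
jog_arm(
  moves=[
    [[0,0,-10,0,0,0],[0,0,0,0,0,0]],
  ],
)

```text
clock: 8.8
eef_pos: [599.1, -266.9, 58.0]
eef_rot: [-0.728, 1.569, -0.365]
wrist_force: [-0.3, -0.4, -0.7]
finger_gap: 52.0
```

Request:
jog_arm(
  moves=[
    [[0,0,0,0,0,0],[0,0,0,0,0,0],[0,0,0,0,0,0],[0,0,0,0,0,0],[0,0,0,0,0,0]],
  ],
  gripper=1,
)

```text
clock: 9.3
eef_pos: [600.0, -267.6, 60.1]
eef_rot: [-0.808, 1.566, -0.445]
wrist_force: [0.6, 0.0, 0.1]
finger_gap: 88.3
```

Request:
jog_arm(
  moves=[
    [[0,0,0,0,0,0],[0,0,30,0,0,0],[0,0,40,0,0,0],[0,0,40,0,0,0],[0,0,40,0,0,0]],
  ],
)

```text
clock: 9.8
eef_pos: [596.8, -266.0, 208.4]
eef_rot: [2.278, 1.564, 2.641]
wrist_force: [0.3, -0.4, 0.8]
finger_gap: 94.3
```

Request:
jog_arm(
  moves=[
    [[0,0,40,0,0,0],[0,0,20,0,0,0],[0,0,0,0,0,0]],
  ],
)

```text
clock: 10.1
eef_pos: [597.5, -266.4, 277.4]
eef_rot: [-0.76, 1.568, -0.398]
wrist_force: [-0.9, -0.7, 0.0]
finger_gap: 93.9
```

```bash
python3 lk.py w4; python3 - <<'E'
from h import *
im,d,p=cam('wrist');P=cloud(p,d);Z=P[...,2]
b=(Z>60)&(Z<85)&(np.hypot(P[...,0]-598,P[...,1]+268)<45)
print(b.sum(),cv2.minEnclosingCircle(P[b][:,:2].astype(np.float32)),np.median(Z[b]))
E
```

```text
10.1 [ 597.5 -266.4  277.4] gap 93.93080704044633 x [ 0.002 -0.001 -1.   ] jawdeg 20.79179683625484
387 ((598.9065551757812, -268.9239501953125), 25.855098724365234) 68.02747995963347
```

View pics/w4.png

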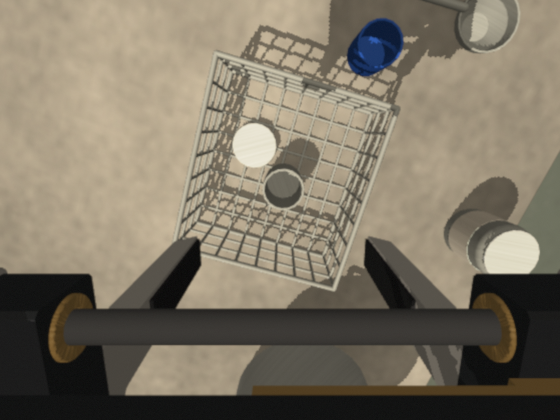

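The tin stands upright on the basket floor at (283,188), rim 68 mm high and radius 25.9 mm. Now to the handle, with the jaws part open.

Request:
jog_arm(
  moves=[
    [[-12,38,0,0,0,0],[-12,38,0,0,0,0],[-12,38,0,0,0,0],[-12,38,0,0,0,0],[-12,38,0,0,0,0]],
  ],
  gripper=-0.1,
)

```text
clock: 10.7
eef_pos: [531.5, -73.2, 260.0]
eef_rot: [2.446, 1.551, 2.803]
wrist_force: [1.0, 0.3, 0.7]
finger_gap: 57.7
```

Request:
jog_arm(
  moves=[
    [[-12,38,0,0,0,0],[-12,38,0,0,0,0],[-12,38,0,0,0,0],[-12,38,0,0,0,0],[-12,38,0,0,0,0]],
  ],
)

```text
clock: 11.2
eef_pos: [464.1, 123.8, 249.4]
eef_rot: [2.596, 1.536, 2.952]
wrist_force: [-0.1, 0.1, 0.0]
finger_gap: 42.5
```

Request:
jog_arm(
  moves=[
    [[-12,36,0,0,0,0],[-11,32,-10,0,0,0],[0,0,-10,0,0,0],[0,0,0,0,0,0]],
  ],
)

```text
clock: 11.6
eef_pos: [435.4, 197.1, 221.4]
eef_rot: [2.707, 1.526, 3.067]
wrist_force: [0.7, -0.4, 0.1]
finger_gap: 42.3
```

```bash
python3 lk.py w5; python3 - <<'E'
from h import *
im,d,p=cam('wrist');P=cloud(p,d);Z=P[...,2]
e=np.array([np.cos(np.radians(20)),np.sin(np.radians(20))]); f=np.array([-e[1],e[0]])
q=P[...,:2]-[454,185]; a=q@e; b=q@f
m=(abs(Z-146)<10)&(abs(a)<25)&(abs(b)<80)
bar=m&(abs(b)<45)
print(m.sum(),'bar a',np.percentile(a[bar],[2,50,98]),'b',np.percentile(b[m],[1,99]),'z',np.percentile(Z[bar],[2,50,98]))
print('slope deg',np.degrees(np.polyfit(b[bar],a[bar],1)[0]))
E
```

```text
11.6 [435.4 197.1 221.4] gap 42.299286834823235 x [-0.045  0.003 -0.999] jawdeg 20.693733653753238
2686 bar a [-5.3925913   0.23897654  6.08517714] b [-62.17887677  66.62504426] z [142.66732342 146.67568158 148.486271  ]
slope deg -0.2537360725167803
```

View pics/w5.png

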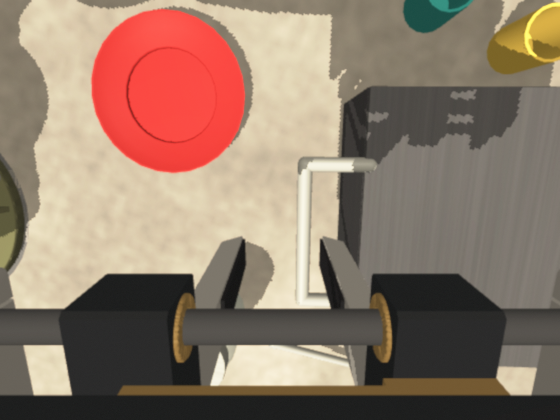

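The bar runs down (303,165)–(303,300). Its fit gives ±5.7 mm across and a top at 148, which agrees with the description. The TCP has drifted and the tool is tilted 2.6°, so I correct both.

Request:
jog_arm(
  moves=[
    [[18,-10,0,0,-2.6,0],[0,0,0,0,0,0],[0,0,0,0,0,0]],
  ],
)

```text
clock: 12.0
eef_pos: [455.4, 184.0, 223.1]
eef_rot: [0.639, 1.566, 0.994]
wrist_force: [0.1, -0.4, -0.7]
finger_gap: 42.5
```

```bash
python3 lk.py w6
```

```text
12.0 [455.4 184.  223.1] gap 42.51280924408978 x [ 0.003  0.004 -1.   ] jawdeg 20.359714730716487
```

Request:
jog_arm(
  moves=[
    [[-2,2,-25,0,0,0],[0,0,-20,0,0,0],[0,0,-18,0,0,0],[0,0,-10,0,0,0],[0,0,0,0,0,0]],
  ],
)

```text
clock: 12.55
eef_pos: [452.8, 186.0, 149.1]
eef_rot: [0.881, 1.565, 1.234]
wrist_force: [0.5, 0.6, 0.2]
finger_gap: 42.2
```

Request:
jog_arm(
  moves=[
    [[1,0,-6,0,0,0],[0,0,0,0,0,0],[0,0,0,0,0,0],[0,0,0,0,0,0],[0,0,0,0,0,0]],
  ],
  gripper=-1,
  squeeze=30,
)

```text
clock: 13.05
eef_pos: [454.9, 186.4, 145.3]
eef_rot: [0.574, 1.563, 0.927]
wrist_force: [0.0, 0.5, 0.4]
finger_gap: 5.6
```

Request:
jog_arm(
  moves=[
    [[0,0,0,0,0,0],[0,0,0,0,0,0],[0,0,0,0,0,0]],
  ],
)

```text
clock: 13.35
eef_pos: [455.0, 186.5, 145.8]
eef_rot: [0.524, 1.562, 0.877]
wrist_force: [-0.1, -0.1, -0.0]
finger_gap: 0.2
```

The gap closed to 0.2 mm, so the bar isn't between the pads. Time to look.

```bash
python3 - <<'E'
from h import *
from scipy.spatial.transform import Rotation as Ro
a,d,p=cam('wrist'); P=cloud(p,d)
e=np.array([np.cos(np.radians(20)),np.sin(np.radians(20))]); f=np.array([-e[1],e[0]])
q=P[...,:2]-[454,186]; A=q@e;B=q@f;Z=P[...,2]
m=(abs(A)<30)&(B>20)&(B<60)&(Z>100)&(Z<250); print(m.sum(),np.percentile(A[m],[2,50,98]) if m.sum() else 0,np.percentile(Z[m],[2,50,98]) if m.sum() else 0)
s,d2,p2=cam('scene'); s=cv2.resize(s[90:270,210:410],None,fx=2.33,fy=2.33,interpolation=cv2.INTER_CUBIC)
a=cv2.resize(a,None,fx=.6,fy=.6)
o=np.zeros((420,802,3),np.uint8); o[:a.shape[0],:a.shape[1]]=a; o[:s.shape[0],336:336+s.shape[1]]=s[:420,:466]; cv2.imwrite('pics/c7.png',o[:,:800])
E
```

```text
1790 [-5.88100793  1.60542796 27.86054281] [142.93273664 146.74095383 148.57066173]
```

View pics/c7.png

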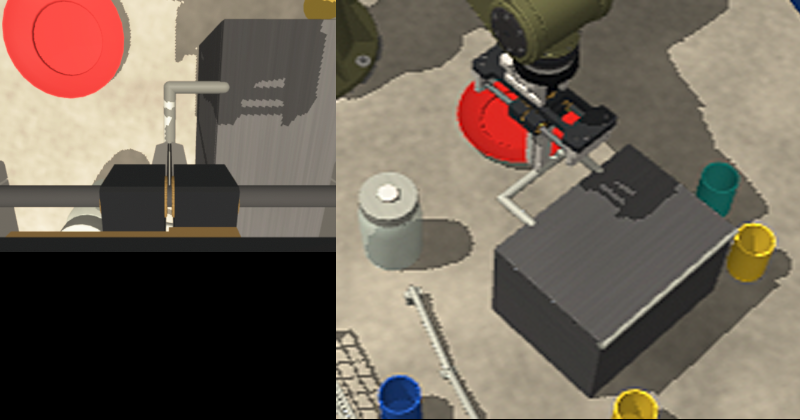

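In the wrist half, the fingers meet at (170,160) in line with the bar (168,100–145). In the scene half, the shut gripper sits at the bar's middle, with the lid closed. I measure where the finger tips really are from the depth.

```bash
python3 - <<'E'
from h import *
e=np.array([np.cos(np.radians(20)),np.sin(np.radians(20))]); f=np.array([-e[1],e[0]])
print(manip.read_state()['eef_pos'],manip.read_state()['wrist_force'])
for n in('wrist','scene','top'):
    im,d,p=cam(n); P=cloud(p,d); q=P[...,:2]-[454,186]; A=q@e;B=q@f;Z=P[...,2]
    ok=(abs(A)<40)&(abs(B)<75)&(Z>60)&(Z<230)
    print(n,ok.sum())
    for b0 in range(-70,70,10):
        m=ok&(B>=b0)&(B<b0+10)
        if m.sum()>3:
            bar=m&(A<25); print(b0,m.sum(),'Z',np.percentile(Z[bar],[0,5,50,95]).round(0),'A',np.percentile(A[bar],[2,50,98]).round(0)) if bar.sum()>2 else 0
E
```

```text
[455.02069915 186.44641343 145.75211108] [-0.27473491 -0.26499588 -0.46440547]
wrist 5437
-50 4 Z [147. 147. 147. 148.] A [-0.  0.  0.]
-40 10 Z [147. 147. 148. 148.] A [-0.  0.  0.]
-10 32 Z [198. 199. 199. 200.] A [-1. -1. -0.]
0 1548 Z [140. 147. 194. 222.] A [-12.  -1.  11.]
10 1012 Z [142. 145. 175. 208.] A [-12.   1.  11.]
20 328 Z [142. 143. 147. 148.] A [-6.  0.  5.]
30 338 Z [142. 143. 147. 148.] A [-6. -0.  5.]
40 346 Z [142. 144. 147. 148.] A [-6. -0.  5.]
50 950 Z [142. 143. 147. 148.] A [-6.  5. 24.]
60 869 Z [142. 143. 147. 148.] A [-5. 10. 24.]
scene 316
-70 32 Z [142. 143. 148. 153.] A [ 2. 12. 23.]
-60 28 Z [145. 145. 149. 153.] A [ 0.  9. 23.]
-50 10 Z [145. 145. 148. 151.] A [-2.  7. 11.]
-40 12 Z [143. 144. 147. 150.] A [-1.  6. 10.]
-30 16 Z [141. 142. 149. 153.] A [ 0.  5. 10.]
-20 14 Z [144. 145. 150. 190.] A [ 1.  7. 11.]
-10 120 Z [142. 149. 194. 224.] A [-9.  6. 17.]
0 31 Z [141. 145. 187. 217.] A [ 6. 15. 17.]
10 10 Z [142. 143. 148. 193.] A [ 5.  9. 13.]
20 11 Z [141. 142. 148. 151.] A [2. 7. 9.]
30 9 Z [144. 144. 151. 153.] A [ 2.  8. 10.]
40 10 Z [141. 142. 148. 152.] A [0. 5. 9.]
top 89
-70 48 Z [141. 144. 149. 152.] A [-3. 11. 24.]
-60 34 Z [142. 144. 149. 151.] A [-3.  6. 23.]
-50 7 Z [147. 147. 148. 152.] A [-3.  3.  6.]
```

```bash
python3 - <<'E'
from h import *
e=np.array([np.cos(np.radians(20)),np.sin(np.radians(20))]); f=np.array([-e[1],e[0]])
P=np.load('w1.npz')['P']; q=P-[547.7,204,267.6]; A=q[...,:2]@e;B=q[...,:2]@f;Z=q[...,2]
print('tcp_to_tips',manip.tcp_to_tips)
for lo,hi in((35,70),(-70,-35)):
    m=(A>lo)&(A<hi)&(abs(B)<25)&(Z>-45)&(Z<70); print(m.sum())
    for z0 in range(-40,70,10):
        k=m&(Z>=z0)&(Z<z0+10)
        if k.sum(): print(z0,k.sum(),'A',np.percentile(A[k],[1,99]).round(0),'B',np.percentile(B[k],[1,99]).round(0))
s,d,p=cam('scene'); cv2.imwrite('pics/c8.png',cv2.resize(s[110:190,265:355],None,fx=7,fy=7,interpolation=cv2.INTER_CUBIC))
E
```

```text
tcp_to_tips 19.0
2358
10 174 A [46. 55.] B [-7. 11.]
20 296 A [46. 58.] B [-7. 11.]
30 366 A [46. 58.] B [-6. 11.]
40 434 A [46. 58.] B [-6. 11.]
50 512 A [46. 58.] B [-6. 11.]
60 576 A [46. 58.] B [-5. 11.]
2304
10 145 A [-57. -48.] B [-7. 10.]
20 292 A [-60. -48.] B [-8. 10.]
30 362 A [-60. -48.] B [-8. 10.]
40 421 A [-60. -47.] B [-8. 10.]
50 514 A [-59. -47.] B [-8. 10.]
60 570 A [-59. -47.] B [-6. 10.]
```

View pics/c8.png

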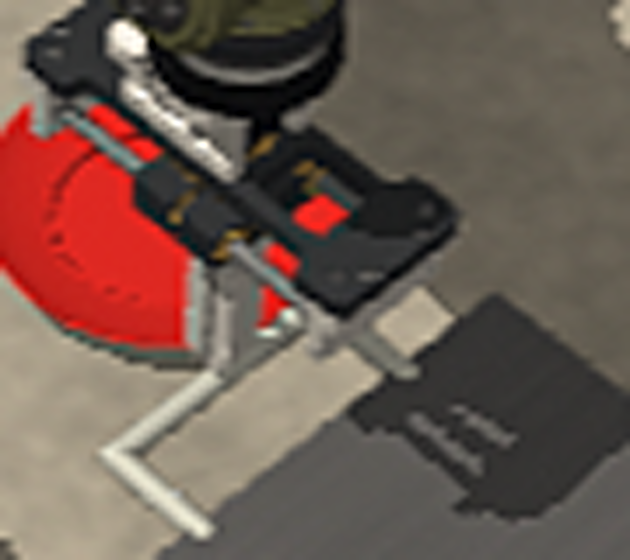

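The crop and the depth agree: the shut fingertips end just above the bar, at (215,375). The real tips stand about 12 mm above the reported TCP, not 19 mm below it, so the reported height along the tool is about 31 mm too low. I reopen and go about 31 mm lower.

Request:
jog_arm(
  moves=[
    [[0,0,4,0,0,0],[0,0,0,0,0,0],[0,0,0,0,0,0],[0,0,0,0,0,0],[0,0,0,0,0,0]],
  ],
  gripper=-0.1,
)

```text
clock: 14.15
eef_pos: [455.0, 186.4, 150.1]
eef_rot: [0.52, 1.562, 0.873]
wrist_force: [-0.5, 0.8, 0.1]
finger_gap: 37.2
```

Request:
jog_arm(
  moves=[
    [[0,0,0,0,0,0],[0,0,0,0,0,0],[0,0,0,0,0,0]],
  ],
)

```text
clock: 14.45
eef_pos: [455.0, 186.4, 150.0]
eef_rot: [0.535, 1.563, 0.888]
wrist_force: [0.1, 0.1, -0.0]
finger_gap: 42.0
```

```bash
python3 - <<'E'
from h import *
e=np.array([np.cos(np.radians(20)),np.sin(np.radians(20))]); f=np.array([-e[1],e[0]])
s=manip.read_state(); print(s['eef_pos'],s['finger_gap'])
im,d,p=cam('wrist'); P=cloud(p,d); q=P[...,:2]-[454,186]; A=q@e;B=q@f;Z=P[...,2]
for lo,hi in((12,45),(-45,-12)):
    m=(A>lo)&(A<hi)&(B>-15)&(B<14)&(Z>151)&(Z<215)
    for z0 in range(151,200,6):
        k=m&(Z>=z0)&(Z<z0+6)
        if k.sum(): print(z0,k.sum(),'A',np.percentile(A[k],[1,99]).round(0),'B',np.percentile(B[k],[1,99]).round(0))
m=(abs(A)<9)&(B>22)&(B<50)&(abs(Z-146)<8); print('bar',np.percentile(A[m],[2,50,98]))
E
```

```text
[454.97061921 186.42721718 150.03772368] 42.00782964517907
157 2 A [21. 23.] B [ 8. 10.]
163 73 A [21. 29.] B [-7. 10.]
169 122 A [21. 32.] B [-6. 11.]
175 127 A [21. 32.] B [-6. 11.]
181 145 A [21. 32.] B [-7. 11.]
187 168 A [21. 32.] B [-7. 11.]
193 183 A [21. 32.] B [-7. 10.]
199 205 A [20. 32.] B [-6. 11.]
157 5 A [-25. -22.] B [ 8. 10.]
163 73 A [-29. -21.] B [-7. 10.]
169 116 A [-33. -21.] B [-6. 10.]
175 133 A [-33. -21.] B [-7. 10.]
181 153 A [-33. -21.] B [-7. 10.]
187 171 A [-33. -21.] B [-7. 10.]
193 186 A [-33. -21.] B [-7. 10.]
199 206 A [-33. -22.] B [-7. 10.]
bar [-6.03609741 -0.07687642  5.48108711]
```

Request:
jog_arm(
  moves=[
    [[0,0,-14,0,0,0],[0,0,-14,0,0,0],[0,0,-9,0,0,0],[0,0,0,0,0,0]],
  ],
)

```text
clock: 14.9
eef_pos: [455.2, 186.5, 112.2]
eef_rot: [0.465, 1.562, 0.818]
wrist_force: [1.3, -0.4, -0.2]
finger_gap: 42.3
```

Request:
jog_arm(
  moves=[
    [[0,0,0,0,0,0],[0,0,0,0,0,0],[0,0,0,0,0,0],[0,0,0,0,0,0],[0,0,0,0,0,0]],
  ],
  gripper=-1,
  squeeze=30,
)

```text
clock: 15.4
eef_pos: [455.5, 186.6, 113.8]
eef_rot: [0.425, 1.561, 0.779]
wrist_force: [-2.9, -0.9, -1.5]
finger_gap: 10.9
```

Request:
jog_arm(
  moves=[
    [[0,0,0,0,0,0],[0,0,0,0,0,0],[0,0,0,0,0,0]],
  ],
)

```text
clock: 15.7
eef_pos: [455.5, 186.6, 113.8]
eef_rot: [0.419, 1.561, 0.772]
wrist_force: [-0.4, -0.0, -0.8]
finger_gap: 11.3
```

The bar is gripped (gap 11.3 mm). I lift along the arc: lever 228 mm, direction (0.94, 0.34).

Request:
jog_arm(
  moves=[
    [[0.7,0.2,15,0,0,0],[1.5,0.5,15,0,0,0],[2.4,0.9,14.6,0,0,0],[3.3,1.2,14.4,0,0,0],[0,0,0,0,0,0]],
  ],
)

```text
clock: 16.2
eef_pos: [463.6, 189.3, 174.0]
eef_rot: [0.445, 1.562, 0.798]
wrist_force: [-1.2, 0.2, -1.9]
finger_gap: 10.8
```

Request:
jog_arm(
  moves=[
    [[4.4,1.6,13.8,0,0,0],[5.2,1.9,13.5,0,0,0],[5.9,2.1,13.2,0,0,0],[6.6,2.4,12.9,0,0,0],[0,0,0,0,0,0]],
  ],
)

```text
clock: 16.7
eef_pos: [482.8, 196.4, 225.1]
eef_rot: [2.064, 1.566, 2.417]
wrist_force: [-2.8, -1.6, 0.2]
finger_gap: 11.1
```

Request:
jog_arm(
  moves=[
    [[7.3,2.6,12.4,0,0,0],[8.3,3.0,12,0,0,0],[8.9,3.2,11.5,0,0,0],[9.6,3.5,11,0,0,0],[0,0,0,0,0,0]],
  ],
)

```text
clock: 17.2
eef_pos: [512.6, 207.4, 270.0]
eef_rot: [2.876, 1.554, -3.054]
wrist_force: [-4.7, -2.8, 2.5]
finger_gap: 10.8
```

```bash
python3 - <<'E'
from h import *
s=manip.read_state(); print(s['eef_pos'],s['finger_gap'],s['wrist_force'])
e=np.array([np.cos(np.radians(20)),np.sin(np.radians(20))]); f=np.array([-e[1],e[0]])
im,d,p=cam('scene'); np.savez('s9.npz',im=im,d=d)
P=cloud(p,d); q=P[...,:2]-[667.5,262]; A=q@e;B=q@f;Z=P[...,2]
m=(abs(B)<110)&(A>-170)&(A<-10)&(Z>150)&(im.max(2)<110)
sel=P[m]; c=np.polyfit(A[m],Z[m],1); r=Z[m]-np.polyval(c,A[m]); k=abs(r)<15; c=np.polyfit(A[m][k],Z[m][k],1); print(m.sum(),k.sum(),'lid deg',np.degrees(np.arctan(-c[0])),c)
cv2.imwrite('pics/c9.png',cv2.resize(im[60:300,90:410],None,fx=2.4,fy=2.4,interpolation=cv2.INTER_CUBIC))
E
```

```text
[512.57400639 207.39553482 270.00936519] 10.772536518788732 [-4.6873815  -2.76143621  2.48559076]
6517 627 lid deg 70.03615429694283 [-2.75288107 73.47370644]
```

View pics/c9.png

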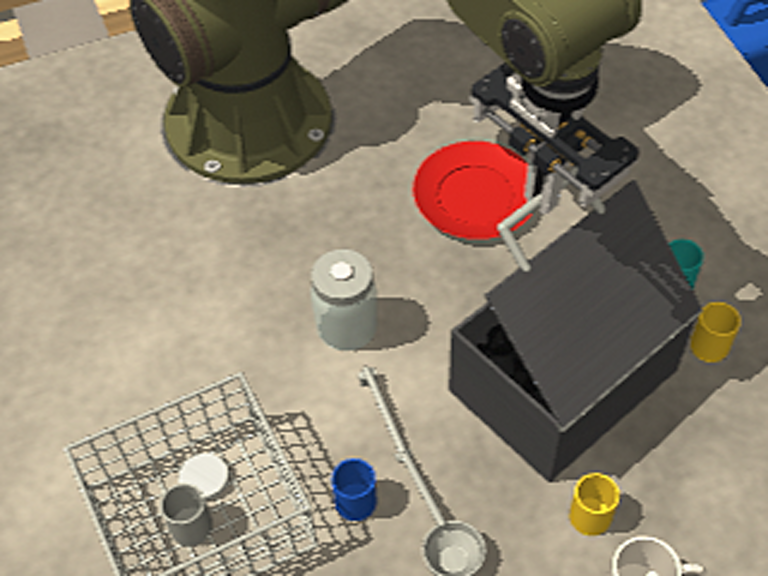

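The scene view shows the lid raised and the gripper on the bar at (530,205). The tin is in the basket at (186,515), and the jar (343,298) and ladle are in place. The reported height gives about 43.5°. My plane fit caught parts of the arm, so I refit on the lid patch only after waiting.

Request:
jog_arm(
  moves=[
    [[1,0.4,1,0,0,0],[0,0,0,0,0,0],[0,0,0,0,0,0],[0,0,0,0,0,0],[0,0,0,0,0,0]],
  ],
)

```text
clock: 17.75
eef_pos: [509.4, 206.2, 266.5]
eef_rot: [2.977, 1.546, -2.953]
wrist_force: [-6.3, -2.5, 3.9]
finger_gap: 11.0
```

```bash
python3 - <<'E'
from h import *
s=manip.read_state(); print(s['clock'],s['eef_pos'],s['finger_gap'],s['wrist_force'],abs(s['qd']).max())
t=np.load('top0.npz'); P0=cloud({k:t[k] for k in('fx','fy','cx','cy','rvec','tvec')},t['d'])
for _ in range(2):
    im,d,p=cam('scene'); P=cloud(p,d)
    k=np.zeros(d.shape,np.uint8); cv2.fillConvexPoly(k,np.array([[c/2.4+90,r/2.4+60] for c,r in((520,300),(610,230),(660,300),(565,385))],int),1)
    Q=P[k>0]; C=Q.mean(0); n=np.linalg.svd(Q-C)[2][2]; n*=np.sign(n[2]); print(len(Q),'lid deg',np.degrees(np.arccos(n[2])),'az',np.degrees(np.arctan2(n[1],n[0])),'rms',((Q-C)@n).std())
R0=np.load('scene0.npz'); df=abs(im.astype(int)-R0['im']).max(2)
cv2
print('jar/ladle change',(df[160:210,215:250]>40).sum(),(df[210:305,240:295]>40).sum())
s=manip.read_state(); print(s['eef_pos'])
E
```

```text
17.75 [509.40815428 206.21599645 266.52544148] 10.974561414200169 [-6.34357941 -2.54042918  3.89246933] 0.02526827485361004
1991 lid deg 81.00394751361021 az -148.41442250786912 rms 29.09975483117849
1991 lid deg 78.24579427772532 az -149.17864634439601 rms 29.33298033313322
jar/ladle change 289 0
[509.36066937 206.19399492 266.4397345 ]
```

```bash
python3 - <<'E'
from h import *
rng=np.random.default_rng(0)
im,d,p=cam('scene'); P=cloud(p,d)
k=np.zeros(d.shape,np.uint8); cv2.fillConvexPoly(k,np.array([[c/2.4+90,r/2.4+60] for c,r in((520,300),(610,230),(660,300),(565,385))],int),1)
k=(k>0)&(d>0); Q=P[k]; print((d[k]).min(),d[k].max())
best=0
for i in range(300):
    a=Q[rng.choice(len(Q),3,0)]; n=np.cross(a[1]-a[0],a[2]-a[0]); n/=np.linalg.norm(n)+1e-9; g=abs((Q-a[0])@n)<3
    if g.sum()>best: best=g.sum(); G=g
Q=Q[G]; C=Q.mean(0); n=np.linalg.svd(Q-C)[2][2]; n*=np.sign(n[2]); print(best,len(P[k]),'lid deg',np.degrees(np.arccos(n[2])),'az',np.degrees(np.arctan2(n[1],n[0])),((Q-C)@n).std(),C)
s=manip.read_state(); print(s['clock'],s['eef_pos'],s['finger_gap'],s['wrist_force'],s['eef_rot'])
E
```

```text
1299.5481 1394.0077
1613 1986 lid deg 41.20221996549473 az 19.955267054784542 1.5178414181355977 [611.15287973 231.23907302 208.16249175]
17.9 [509.36917733 206.19949306 266.484599  ] 11.073497635267328 [-5.60287961 -1.99572955  3.69830847] [ 2.97801366  1.54553347 -2.95157316]
```

A robust fit gives 41.2° with azimuth 20° (the yaw agrees). I nudge up towards 45°.

Request:
jog_arm(
  moves=[
    [[5,2,6,0,0,0],[5,2,6,0,0,0],[0,0,0,0,0,0],[0,0,0,0,0,0],[0,0,0,0,0,0]],
  ],
)

```text
clock: 18.4
eef_pos: [517.1, 209.0, 275.6]
eef_rot: [3.029, 1.54, -2.901]
wrist_force: [-6.0, -3.2, 3.9]
finger_gap: 11.0
```

Request:
jog_arm(
  moves=[
    [[0,0,0,0,0,0],[0,0,0,0,0,0],[0,0,0,0,0,0],[0,0,0,0,0,0],[0,0,0,0,0,0]],
  ],
)

```text
clock: 18.9
eef_pos: [515.1, 208.3, 273.4]
eef_rot: [3.04, 1.538, -2.89]
wrist_force: [-5.4, -2.2, 4.4]
finger_gap: 11.0
```

```bash
cat > ang.py <<'E'
from h import *
rng=np.random.default_rng(0)
im,d,p=cam('scene'); P=cloud(p,d)
k=np.zeros(d.shape,np.uint8); cv2.fillConvexPoly(k,np.array([[c/2.4+90,r/2.4+60] for c,r in((520,300),(610,230),(660,300),(565,385))],int),1)
k=(k>0)&(d>0); Q=P[k]; best=0
for i in range(300):
    a=Q[rng.choice(len(Q),3,0)]; n=np.cross(a[1]-a[0],a[2]-a[0]); n/=np.linalg.norm(n)+1e-9; g=abs((Q-a[0])@n)<3
    if g.sum()>best: best=g.sum(); G=g
Q=Q[G]; C=Q.mean(0); n=np.linalg.svd(Q-C)[2][2]; n*=np.sign(n[2]); print(best,len(P[k]),'lid deg',np.degrees(np.arccos(n[2])),'az',np.degrees(np.arctan2(n[1],n[0])))
s=manip.read_state(); print(s['clock'],s['eef_pos'],s['finger_gap'],s['wrist_force'],abs(s['qd']).max())
Z=P[...,2]; b=(Z>55)&(Z<76)&(np.hypot(P[...,0]-599,P[...,1]+269)<35); print('tin top pts',b.sum(),P[b].mean(0))
R=np.load('scene0.npz'); P0=cloud(p,R['d'])
for nm,c,r,z0,z1 in(('jar',(400,5),60,60,130),('ladle bowl',(764,9),60,8,60)):
    f=lambda X:X[(np.hypot(X[...,0]-c[0],X[...,1]-c[1])<r)&(X[...,2]>z0)&(X[...,2]<z1)].mean(0)
    print(nm,'shift',f(P)-f(P0))
E
python3 ang.py
```

```text
1607 1987 lid deg 43.53183637237818 az 20.501713712280424
18.95 [514.98990594 208.27218468 273.33952631] 11.119383924566751 [-5.8807614  -2.61350063  3.07363973] 0.0037260358462784184
tin top pts 144 [ 602.78092925 -267.06997622   65.11379681]
jar shift [ 0.08067153 -0.09908303  0.17778491]
ladle bowl shift [-0.32804939  0.28404593  0.46689712]
```

The lid is at 43.5° (allowed range 37–53°) and still. The jar and ladle haven't moved, and the tin is in the basket. Handing in.

```bash
python3 -c "
from cell import manip
print(manip.sign_off())"
```

```text
the job is handed in; nothing more can be done
None
```

The tin is in the basket, and the gripper is holding the lid open at about 43.5° by its handle bar (allowed 37–53°). I handed the job in at about 19 s; the sign-off gave no verdict.

**Last checks**
- **Lid:** the camera fit gave 43.5°. Arm joint speeds were below 0.004 rad/s, the finger gap on the bar was 11 mm, and the grip was set to 30 N. While I was still sending hold commands, the arm sank about 2 mm in 0.5 s.
- **Tin:** it stands upright in the basket. Its measured top is at 65–68 mm, so its centre is well below the 90 mm limit.
- **Jar and ladle:** neither moved by more than 0.6 mm.

**What went wrong or disagreed**
- **Tin missed at first:** I lifted before the fingers had closed. The tin stayed where it was, and the second try worked.
- **Handle missed at first:** the fingers closed above the bar. By the depth images, the real fingertips are about 31 mm higher than the reported position implies. I allowed for that and gripped the bar on the next try.
- **Bad lid-angle fits:** the first three fits (70–81°) were wrong because they included points off the lid. The robust fit agrees with the angle worked out from how far the handle had risen.

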